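Gauge the chamber's guide tube and show the rod tip to the inspection camera

TASK

Take the gauge rod out of its cradle, push it tip first down the sloping guide tube of the vacuum chamber until its collar stops fully against the tube's mouth, then draw it all the way out again. Show the tip to the upward-looking inspection camera: hold the rod level with its tip over the middle of the camera's round window, about 4 cm above the glass, never touching the camera with the rod, and finish still holding it there in the gripper, at rest. Leave the tape dispenser, the post holder and the lens cap where they are.

Things in the scene. Friction and masses are not known exactly. Their poses are not given: they have to be found in the camera images.
- gauge_rod: Loose bare-metal gauge rod, 0.2 kg, level in the cradle. Origin: on its axis at the collar's stop face, 60 mm above the table; +x to the tip, z up at the start. Round rod 10 mm diameter, x = 0 to +100 mm, last 7 mm tapered to 5 mm. Collar 30 mm diameter, x = -8 to 0. Square handle 20 x 20 mm, x = -108 to -8 mm: grip it from above across its flat sides (along y), best at x = -50 mm, free all round.
- rod_tip (a point): Centre of the rod's tip end, at x = +100 mm in the rod's frame; axes as the rod's.
- cradle: Fixed cradle of the rod: plate 215 x 60 x 8 mm with two open-topped fork posts 40 mm wide, 10 mm thick, 62 mm high. Origin: on the table under the rod's stop face at the start; +x along the rod. Front fork at x = +70 mm carries the thin rod, rear fork at x = -100 mm the handle's rear end. Lift the rod straight up to free it.
- chamber: Fixed steel vacuum chamber: flanged drum 148 mm diameter, 152 mm high, centred at x = +184 mm, on a base plate, with a tube sloping into it. Origin: on the table right under the middle of the tube's mouth, z up; +x is the horizontal heading in which a rod goes in. The insertion direction in this frame is (cos 25, 0, -sin 25 degrees). Nothing stands in front of the mouth.
- tube_mouth (a point): Centre of the guide tube's mouth, 120 mm above the table. z runs along the tube out of the mouth, 25 degrees above level; insertion goes along -z. Steel tube, outer diameter 28 mm, bore 16 mm, straight, 130 mm deep, no chamfer; the collar stops on its end face.
- reader: Fixed inspection camera looking straight up: black box 100 x 100 mm, 60 mm high, on a plate 140 x 130 x 6 mm, with a 68 mm steel bezel and a round glass window on top. Origin: centre of its underside. Chamber and reader stand left and right of the cradle, in either order.
- window (a point): Centre of the camera's round glass window (52 mm diameter), 62 mm above the table; z up.
- tape_dispenser: Bystander, loose: cream tape dispenser 55 x 130 mm, 76 mm high with its roll, long side along its y; origin at the centre of its underside.
- post_holder: Bystander, loose: dark round post 25 mm in diameter on a 52 mm round foot, 72 mm high; origin at the centre of its underside.
- lens_cap: Bystander, loose: flat black cap, 54 mm diameter, 20 mm high; origin at the centre of its underside.
There are look-alikes about, which are no part of the job. There is more than one size of the gauge_rod; the job needs the middle-sized.

How it is judged (in metres and radians):
On the way, in this order (a step that is already met when the one before it is completed fails the run):
1. the gauge rod is lifted clear of the cradle in the gripper (contact force between the fingers and gauge_rod above 1 N and contact force between gauge_rod and cradle below 0.1 N and distance of gauge_rod from where it was at the start of the episode above 0.03 m), for 0.1 s.
2. the rod is in the guide tube with its collar against the mouth (within 2.5 mm), held in the gripper (contact force between the fingers and gauge_rod above 1 N and z of gauge_rod in the frame of tube_mouth below 0.0025 m and distance between gauge_rod and tube_mouth below 0.006 m and z of rod_tip in the frame of tube_mouth below -0.09 m and angle between the x axis of gauge_rod and the z axis of tube_mouth, either way round below 0.08 rad), for 0.2 s.
3. the rod is drawn all the way out of the tube (tip at least 10 mm out of the mouth) (contact force between the fingers and gauge_rod above 1 N and z of rod_tip in the frame of tube_mouth above 0.01 m), for 0.1 s.
At the end, for the whole second after the job is handed in: The gripper still holds the rod, at rest and touching neither cradle, chamber nor camera; the rod's axis is level within 0.12 rad (7 degrees); its tip is within 20 mm (seen from above) of the window's centre and 20 to 60 mm above the glass (contact force between the fingers and gauge_rod above 1 N and contact force between gauge_rod and cradle below 0.1 N and contact force between gauge_rod and chamber below 0.1 N and contact force between gauge_rod and reader below 0.1 N and horizontal distance between rod_tip and window below 0.02 m and z of rod_tip in the frame of window between 0.02 and 0.06 m and angle between gauge_rod's own x axis and vertical between 1.4508 and 1.6908 rad and linear speed of gauge_rod below 0.02 m/s and angular speed of gauge_rod below 0.15 rad/s); the arm keeps its last pose, push and grip.
It fails at once if the rod touches the inspection camera (contact force between gauge_rod and reader above 0.5 N).
It fails at once if the tape dispenser is moved by more than 20 mm (distance of tape_dispenser from where it was at the start of the episode above 0.02 m).
It fails at once if the post holder is moved by more than 20 mm (distance of post_holder from where it was at the start of the episode above 0.02 m).
It fails at once if the lens cap is moved by more than 20 mm (distance of lens_cap from where it was at the start of the episode above 0.02 m).
It also fails if it takes over 51 s, if anything falls off the work surface, if the arm or the gripper's body presses on something with over 40 N, if the wrist force passes 120 N, or if a joint passes its speed limit or range.

ROBOT

A 6-joint arm with a two-finger parallel gripper is mounted at the origin on the work surface. World frame = base frame: x ahead of the robot, y to its left, z up, the work surface at z = 0. Lengths are in mm, angles in rad, forces in N, time in s.
With the tool pointing down it reaches from about 350 to 775 mm from the base axis. Payload 7.3 kg.
Tool frame: the origin (TCP) lies at the very end of the fingers, on their centre line; the grasp point (between the pads) lies 19 mm behind it; z points along the fingers, y is the line along which they close (so a half turn about z gives the same grasp; the last joint's range is limited). The gripper opens to 92 mm and grips with 3 to 60 N. Pads are 19 mm wide; open, the fingers measure 130 mm over their backs; the gripper's body (75 mm by 190 mm) begins 47 mm behind the grasp point.
Start: joints at [-1.437, 0.342, 1.524, -0, 1.275, -0.146], TCP at [145.008, -504.599, 194.541] pointing down, gripper open.
Joint ranges: [-2.53, 2.53], [-0.77, 2.02], [0.04, 2.7], [-1, 4.14], [0.28, 2.66], [-3.11, 3.11]. Speed limits (rad/s): [2.57, 2.57, 3.14, 3.14, 3.14, 3.14].

INTERFACE

Orientations are given as [roll, pitch, yaw] about the fixed x, y, z axes, in that order (R = Rz(yaw) Ry(pitch) Rx(roll)).
In Python, from plant import get_obs, vision, workorder gives the robot as it stands.
- The arm moves only by the shell command python3 -m pendant 'ROWS' [OPENING]. ROWS is a JSON object of lists of equal length, an entry for each row: "dp": the shift along the tool's x, y, z in m, a list of three; "rotation": the turn, a rotation vector about the tool's x, y, z in rad, a list of three. A call has 1 to 8 rows; each row is the pose to reach, as a shift and turn from the pose commanded when the call began, along the tool's axes at that moment; what a row does not reach only later rows make up. A row lasts 1/8 s, in which the tool goes at most 62.5 mm and 10.7 degrees, less where a joint would pass 70% of its speed; a pose out of reach is approached as far as the arm can. A call with a gripper value outside its range is refused whole. OPENING is the finger opening in m, from 0 to 0.0918, set as the call begins (- or left out, the last holds). The fingers move at their own pace and stop on an object; the grip force is fixed at half the most. Time passes only in rows, so rows that repeat a pose let the fingers close. It gives the time, the measured TCP pose, the force, the opening and the grip force at its end, in the units of the state.
- get_obs(): the state, without advancing time (a new reading comes with each control period).
- vision.capture(name): name is "scene" or "top" or "wrist"; returns a dict with "pixels" (400x640x3 uint8, red, green, blue), "vfov" (degrees; the focal length in pixels is half the picture's height over the tangent of half this angle, whatever the lens; pixels are square), "cx", "cy" (the principal point, pixels), "dist" ([k1, k2, p1, p2, k3] as OpenCV has them; the pictures are not rectified), "pose" (4x4, takes a point from camera to world coordinates); the wrist camera has in their place "T_tool_cam" (4x4, takes a point from camera to tool coordinates, whose origin is the TCP and whose axes are the flange's). Camera axes: x right, y up, looking along -z (the intrinsics and any distortion apply to the point x, -y, -z); pixel columns grow to the right and rows downward; lengths in mm; the calibration is good to about 2 mm. A picture is of the moment at which its call begins: read the wrist's pose just before it. There is no depth.
- workorder.close_job(): hands the job in; it is judged then, once.
The state is a dict: "time": time; "joint_positions": joint angles; "dq": joint speeds; "tau": joint torques, N m; "tool_pos": TCP position; "tcp_rot": TCP orientation; "contact_force": force on the tool from outside, world axes, zero at the start; "moment": the same for the moment, N m; "grip_width": finger opening in mm; "finger_force": force on a finger pad.
Only numpy, scipy, OpenCV 4.12 (cv2) and the standard library are available. Lean on these libraries where they do the work, as an engineer would, in place of code of your own. Each camera call takes 0.05 s, during which the arm holds its last target. There are 200 camera calls.

## Working session

There is one attempt and no reset: what is moved stays moved. The work goes in short steps, Python scripts to look and compute and a shell command to move; the robot and the scene stay as the last step left them, time stands still between calls to the robot, and variables do not carry over. Pictures are saved under pics/ and viewed, at most 10 in all, crops included, and the job is handed in when it is done.

```bash
ls; mkdir -p pics
cat > h.py <<'E'
import numpy as np, cv2, json
from plant import get_obs, vision, workorder
from scipy.spatial.transform import Rotation as R
def cap(n,save=None):
    o=get_obs(); c=vision.capture(n); c={k:(np.array(v) if isinstance(v,list) else v) for k,v in c.items()}
    if 'pose' not in c:
        T=np.eye(4); T[:3,:3]=R.from_euler('xyz',o['tcp_rot']).as_matrix(); T[:3,3]=o['tool_pos']
        c['pose']=T@np.array(c['T_tool_cam'])
    if save:
        cv2.imwrite(f'pics/{save}.png',cv2.cvtColor(c['pixels'],cv2.COLOR_RGB2BGR)); np.save(f'pics/{save}.npy',c,allow_pickle=True)
    return c
def load(s): return np.load(f'pics/{s}.npy',allow_pickle=True).item()
def K(c):
    f=200/np.tan(np.radians(c['vfov'])/2); return np.array([[f,0,c['cx']],[0,f,c['cy']],[0,0,1.]])
def rays(c,uv):
    p=cv2.undistortPoints(np.float64(uv).reshape(-1,1,2),K(c),np.float64(c['dist'])).reshape(-1,2)
    d=np.c_[p[:,0],-p[:,1],-np.ones(len(p))]; P=np.array(c['pose'])
    return P[:3,3],d@P[:3,:3].T
def onz(c,uv,z):
    o,d=rays(c,uv); return o+d*((np.asarray(z)-o[2])/d[:,2])[:,None]
def proj(c,X):
    P=np.linalg.inv(np.array(c['pose'])); x=np.atleast_2d(X)@P[:3,:3].T+P[:3,3]; x=x*[1,-1,-1]
    return cv2.projectPoints(x,np.zeros(3),np.zeros(3),K(c),np.float64(c['dist']))[0].reshape(-1,2)
E
python3 - <<'E'
from h import *
print(get_obs())
for n in ('scene','top','wrist'):
    c=cap(n,n+'0'); print(n,c['vfov'],c['cx'],c['cy'],c['dist'],np.round(c['pose'],3).tolist())
E
```

```text
pics
{'time': 0.0, 'joint_positions': array([-1.43698564e+00,  3.42704731e-01,  1.52498732e+00, -3.81589532e-05,
        1.27538576e+00, -1.45986481e-01]), 'dq': array([ 0.0004573 , -0.00086016, -0.0003078 , -0.00112294, -0.00056657,
       -0.00022876]), 'tau': array([ 1.54196012e-03, -4.31229115e+01, -2.44216686e+01,  7.19773024e-02,
        5.60502650e-02, -1.21295593e-04]), 'tool_pos': array([ 144.94099091, -504.13940609,  193.86469517]), 'tcp_rot': array([-3.14011798e+00, -1.79942500e-04,  2.79808172e-01]), 'contact_force': array([-0.16301495,  0.10741771, -0.17032238]), 'moment': array([ 0.00344698, -0.02590329, -0.01661028]), 'finger_force': 0.0, 'grip_width': 91.8191011660212}
scene 52.125553804254466 313.8202521996743 198.5717811586066 [-0.10040244  0.          0.          0.          0.        ] [[-0.29, -0.713, 0.638, 1438.98], [0.957, -0.22, 0.189, 260.979], [0.005, 0.666, 0.746, 1121.342], [0.0, 0.0, 0.0, 1.0]]
top 50.204091875646796 315.4957631666224 192.7021984979545 [0.02271942 0.         0.         0.         0.        ] [[-0.022, 0.988, -0.155, 355.238], [-1.0, -0.019, 0.021, 12.722], [0.017, 0.156, 0.988, 1302.56], [0.0, 0.0, 0.0, 1.0]]
wrist 67.07645036185346 317.35770746474907 198.42891407283707 [0.01457886 0.         0.         0.         0.        ] [[0.278, 0.913, 0.299, 225.99], [-0.961, 0.264, 0.085, -481.217], [-0.001, -0.311, 0.95, 383.263], [0.0, 0.0, 0.0, 1.0]]
```

View pics/top0.png

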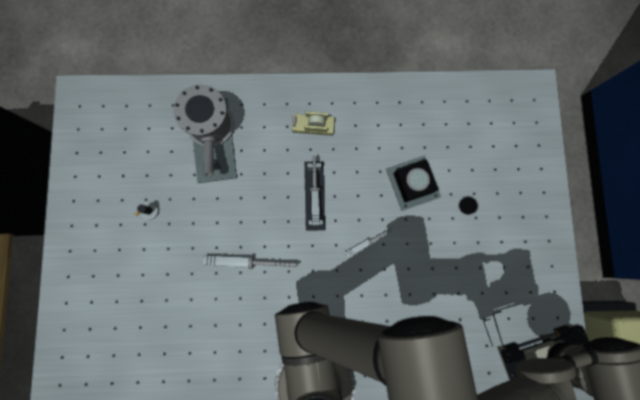

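View pics/scene0.png

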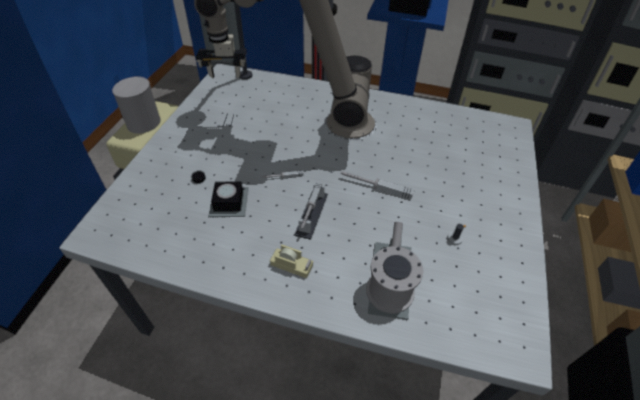

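Top view: chamber at (205,110) with its tube toward (209,165); the cradle with the rod, tip up, at (316,195); reader at (415,180); lens cap (468,205); tape (315,123); post (148,210). Large and small look-alike rods lie at (250,260) and (365,240). Next, rough positions and an enlarged crop.

Run:
```python
from h import *
c=load('top0')
for n,uv,z in [('mouth',(209,170),120),('drum',(201,108),152),('cradle top end',(316,158),60),('cradle bot end',(316,228),60),('window',(418,180),62),('cap',(468,205),20),('tape',(315,123),60),('post',(148,210),70),('big L',(205,260),8),('big R',(299,262),8)]:
    print(n,np.round(onz(c,[uv],z)[0]))
im=c['pixels'][75:275,130:500]
cv2.imwrite('pics/top_crop.png',cv2.resize(im[:,:,::-1],None,fx=2.16,fy=2.16,interpolation=cv2.INTER_CUBIC))
```

```text
mouth [612. 286. 120.]
drum [782. 304. 152.]
cradle top end [656. -17.  60.]
cradle bot end [447. -12.  60.]
window [ 583. -318.   62.]
cap [ 510. -477.   20.]
tape [764. -16.  60.]
post [508. 470.  70.]
big L [363. 319.   8.]
big R [350.  40.   8.]
```

View pics/top_crop.png

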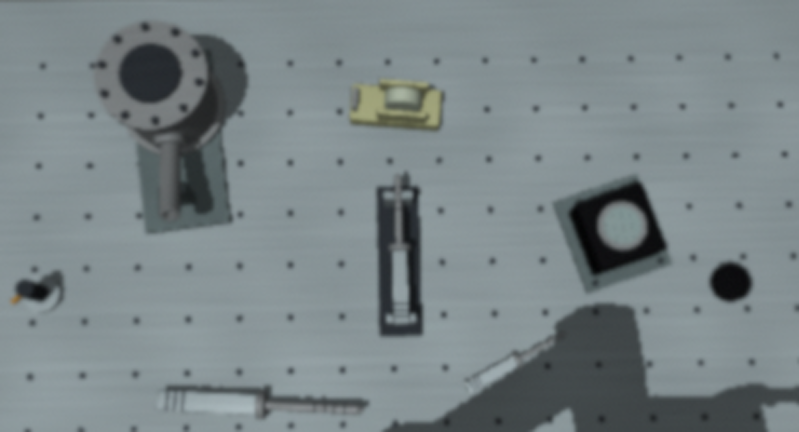

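The middle-sized rod is the one in the cradle: tip at crop (403,175) and handle end at about (400,320), which gives 209 mm in all. Next I move above it with the tool's yaw at 0.

```bash
cat >> h.py <<'E'
def to(p,Rm,n=1):
    "tool-axes shift (m) and rotvec from measured pose to world pose p (mm), Rm"
    o=get_obs(); R0=R.from_euler('xyz',o['tcp_rot'])
    d=R0.inv().apply(np.array(p)-o['tool_pos'])/1000; r=(R0.inv()*Rm).as_rotvec()
    print('dp',np.round(d,4).tolist(),'rot',np.round(r,4).tolist(),'|d|',round(np.linalg.norm(d),3),'deg',np.round(np.degrees(np.linalg.norm(r)),1))
def tool(yaw,down=0):
    "tool whose x is the rod axis: heading yaw, nose down by `down` rad"
    return R.from_euler('ZYX',[yaw,down,np.pi])
E
python3 - <<'E'
from h import *
to([500,-14,260],tool(0))
E
```

```text
dp [0.4766, -0.3732, -0.0655] rot [-0.0011, 0.0, 0.2798] |d| 0.609 deg 16.0
```

```bash
python3 -m pendant '{"dp":[[0.06,-0.047,-0.02],[0.119,-0.093,-0.04],[0.179,-0.14,-0.06],[0.238,-0.187,-0.065],[0.298,-0.233,-0.065],[0.357,-0.28,-0.065],[0.417,-0.327,-0.065],[0.4766,-0.3732,-0.0655]],"rotation":[[0,0,0.03],[0,0,0.06],[0,0,0.1],[0,0,0.14],[0,0,0.18],[0,0,0.21],[0,0,0.25],[0,0,0.28]]}' 0.06
python3 - <<'E'
from h import *
to([500,-14,260],tool(0))
E
```

```text
time: 1.15
tool_pos: [434.8, -103.3, 258.7]
tcp_rot: [3.141, -0.0, -0.001]
contact_force: [0.8, -0.5, -0.5]
grip_width: 59.9
finger_force: 0.0
dp [0.065, -0.0894, -0.0013] rot [0.0004, -0.0003, -0.0013] |d| 0.111 deg 0.1
```

```bash
python3 -m pendant '{"dp":[[0.03,-0.045,0],[0.065,-0.089,-0.001],[0.065,-0.089,-0.001],[0.065,-0.089,-0.001]],"rotation":[[0,0,0],[0,0,0],[0,0,0],[0,0,0]]}'
python3 - <<'E'
from h import *
c=cap('wrist','w1')
E
```

```text
time: 1.65
tool_pos: [498.6, -16.3, 259.2]
tcp_rot: [3.141, 0.001, 0.001]
contact_force: [0.0, -0.2, 0.2]
grip_width: 60.2
finger_force: 0.0
```

View pics/w1.png

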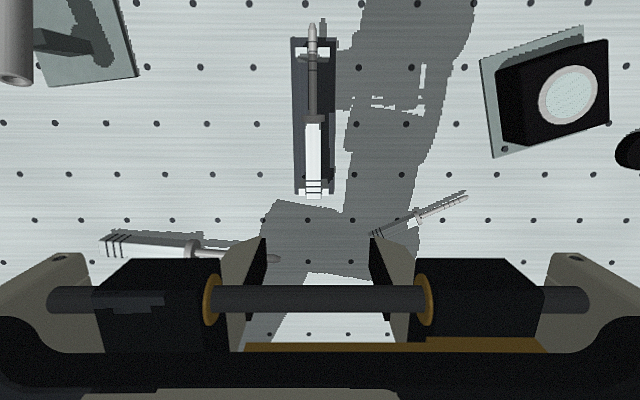

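Wrist view: rod tip (312,24), collar (315,118), rear of the handle (313,195); window (567,93); tube mouth (15,80) at the left edge. I'll now measure the handle and the window.

Run:
```python
from h import *
c=load('w1'); im=c['pixels']; g=cv2.cvtColor(im,cv2.COLOR_RGB2GRAY)
# handle rows: bright run around col 313
E=[]
for r in range(128,178,4):
    row=cv2.GaussianBlur(g,(3,3),0)[r].astype(float); d=np.diff(row[296:332]); l=296.5+d[:17].argmax(); rr=296.5+17+d[17:].argmin(); E.append((r,l,rr))
E=np.array(E); L=onz(c,E[:,[1,0]],70); Q=onz(c,E[:,[2,0]],70)
m=(L+Q)/2; print('widths',np.round(L[:,1]-Q[:,1],1)); print(np.round(m[[0,-1]],1),'slope',np.polyfit(m[:,0],m[:,1],1))
# thin rod centre
T=[]
for r in range(60,110,5):
    print(r,g[r,298:330:2].tolist()) if r in(60,85) else 0
for uv,z in [((312,24),60),((315,115),60),((315,115),75),((313,196),60)]: print(uv,np.round(onz(c,[uv],z)[0],1))
# window
mask=np.zeros_like(g); mask[55:135,530:612]=(g[55:135,530:612]>100)*255
cs,_=cv2.findContours(mask,0,1); k=max(cs,key=cv2.contourArea); e=cv2.fitEllipse(cv2.convexHull(k)); print('ellipse',e)
w=onz(c,[e[0]],62)[0]; print('window',w); b=onz(c,k.reshape(-1,2),62); print('diam',np.ptp(b,axis=0))
t=load('top0'); gt=cv2.cvtColor(t['pixels'],cv2.COLOR_RGB2GRAY); s=gt[160:200,400:436]; mm=np.zeros_like(gt); mm[160:200,400:436]=(s>90)*255
k=max(cv2.findContours(mm,0,1)[0],key=cv2.contourArea); e=cv2.fitEllipse(k); print('top win',e,onz(t,[e[0]],62))
```

```text
widths [15.9 19.7 19.8 19.8 19.9 18.8 18.8 18.9 19.  19.1 19.2 19.2 19.3]
[[549.6 -10.1  70. ]
 [489.2 -11.2  70. ]] slope [ 1.47856611e-02 -1.86736761e+01]
60 [99, 97, 98, 86, 67, 58, 63, 71, 61, 63, 73, 72, 68, 70, 70, 67]
85 [77, 83, 81, 80, 76, 35, 88, 102, 85, 77, 36, 32, 40, 35, 41, 36]
(312, 24) [663.7 -10.4  60. ]
(315, 115) [564.5 -13.7  60. ]
(315, 115) [565.2 -13.8  75. ]
(313, 196) [458.9 -11.   60. ]
ellipse ((567.3983764648438, 94.2992935180664), (50.8685417175293, 66.3790512084961), 45.109336853027344)
window [ 588.1122635  -316.40834529   62.        ]
diam [6.55317298e+01 6.71867358e+01 1.13686838e-13]
top win ((417.52874755859375, 179.01104736328125), (20.510669708251953, 21.67814064025879), 114.21002960205078) [[ 585.70792087 -316.64605377   62.        ]]
```

Run:
```python
from h import *
to([514,-11,41],tool(0.01))
```

```text
dp [0.0158, -0.0059, 0.2184] rot [0.0003, 0.0009, -0.0107] |d| 0.219 deg 0.6
```

```bash
python3 -m pendant '{"dp":[[0.0158,-0.0059,0.05],[0.0158,-0.0059,0.1],[0.0158,-0.0059,0.15],[0.0158,-0.0059,0.19],[0.0158,-0.0059,0.21],[0.0158,-0.0059,0.218],[0.0158,-0.0059,0.218]],"rotation":[[0,0,-0.01],[0,0,-0.01],[0,0,-0.01],[0,0,-0.01],[0,0,-0.01],[0,0,-0.01],[0,0,-0.01]]}'
python3 -m pendant '{"dp":[[0,0,0],[0,0,0],[0,0,0],[0,0,0],[0,0,0],[0,0,0]],"rotation":[[0,0,0],[0,0,0],[0,0,0],[0,0,0],[0,0,0],[0,0,0]]}' 0.01
```

```text
time: 2.58
tool_pos: [514.8, -11.1, 42.0]
tcp_rot: [3.141, -0.0, 0.008]
contact_force: [-0.3, 1.0, 0.2]
grip_width: 60.0
finger_force: 0.0
time: 3.32
tool_pos: [514.8, -10.3, 41.6]
tcp_rot: [3.142, 0.0, 0.01]
contact_force: [-0.5, 0.5, -0.3]
grip_width: 11.0
finger_force: 0.0
```

The opening has gone to 11 mm with no grip force, so something is off. I'll look before doing anything else.

Run:
```python
from h import *
c=cap('wrist','w2'); s=cap('scene','s2'); o=get_obs(); print(o['grip_width'],o['finger_force'],o['tool_pos'])
a=c['pixels']; b=cv2.resize(s['pixels'][150:270,240:400],(533,400),interpolation=2)
b=b[:,:260] if 0 else b
v=np.hstack([cv2.resize(a[100:400,170:470],(400,400)),cv2.resize(b,(400,300))[:, :].repeat(1,0) if 0 else cv2.resize(b,(400,400))])
cv2.imwrite('pics/w2s2.png',v[:,:,::-1])
```

```text
10.090164482607873 0.0 [514.80900636 -10.28977185  41.60655435]
```

View pics/w2s2.png

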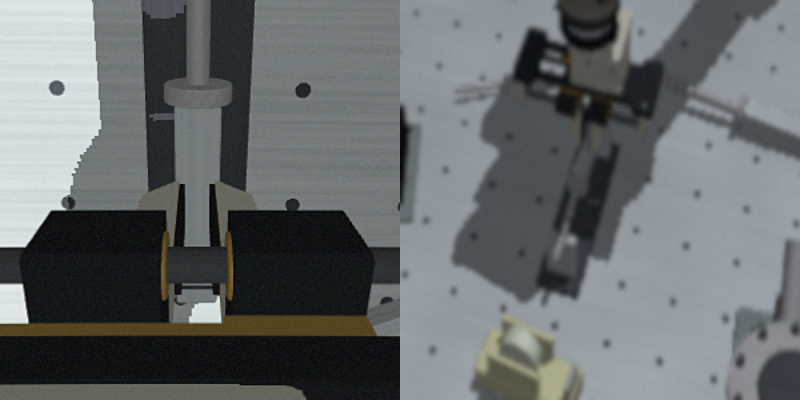

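Run:
```python
from h import *
c=load('w2'); o=get_obs()
d=dict(c); d['pose']=np.array(c['T_tool_cam'])
k=lambda p:np.round((p-[170,100])*4/3).tolist()
for z in (0,-19,-38):
  for y in(5,10): print('z',z,'y',y,k(proj(d,[[9.5,-y,z],[9.5,y,z]])))
# handle & collar expected in world
for p in [(560,-1,70),(560,-21,70),(525,-1,70),(525,-21,70),(564,4,60),(564,-26,60),(556,4,60),(556,-26,60)]: print(p,k(proj(c,[p])))
cv2.imwrite('pics/w2b.png',cv2.resize(c['pixels'][190:330,270:370,::-1],(500,600) if 0 else (428,600),interpolation=cv2.INTER_CUBIC))
```

```text
z 0 y 5 [[186.0, 155.0], [206.0, 155.0]]
z 0 y 10 [[176.0, 155.0], [216.0, 155.0]]
z -19 y 5 [[185.0, 171.0], [207.0, 171.0]]
z -19 y 10 [[174.0, 171.0], [217.0, 171.0]]
z -38 y 5 [[184.0, 189.0], [208.0, 189.0]]
z -38 y 10 [[171.0, 189.0], [220.0, 189.0]]
(560, -1, 70) [[174.0, 100.0]]
(560, -21, 70) [[223.0, 100.0]]
(525, -1, 70) [[175.0, 178.0]]
(525, -21, 70) [[220.0, 178.0]]
(564, 4, 60) [[164.0, 85.0]]
(564, -26, 60) [[233.0, 86.0]]
(556, 4, 60) [[164.0, 103.0]]
(556, -26, 60) [[233.0, 104.0]]
```

View pics/w2b.png

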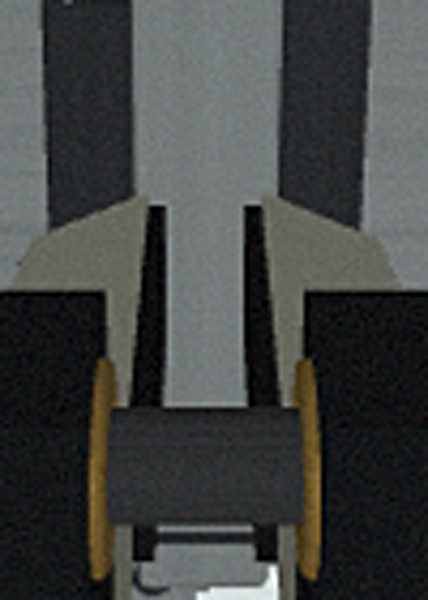

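Run:
```python
from h import *
s=load('s2'); 
for z in (41.6,75): print(z,proj(s,[[514.8,-10.3,z],[524,-4,z],[524,-20,z]]).round(1).tolist())
w=load('w1'); d=dict(w); d['pose']=np.array(w['T_tool_cam'])
for z in (0,-19,-30,-35): print(z,proj(d,[[9.5,-30,z],[9.5,30,z],[-9.5,-30,z]]).round(1).tolist())
im=np.vstack([cv2.resize(x['pixels'][160:230,270:360],(720,560),interpolation=2)[:,:] for x in (s,)])
cv2.imwrite('pics/s2c.png',im[:,:,::-1])
```

```text
41.6 [[314.6, 198.6], [315.6, 200.9], [311.2, 199.8]]
75 [[314.7, 192.2], [315.7, 194.5], [311.2, 193.5]]
0 [[272.2, 216.5], [361.3, 216.7], [273.4, 242.1]]
-19 [[267.8, 227.9], [365.6, 228.1], [269.3, 255.6]]
-30 [[264.8, 235.6], [368.5, 235.8], [266.5, 264.6]]
-35 [[263.4, 239.4], [370.0, 239.6], [265.1, 269.1]]
```

View pics/s2c.png

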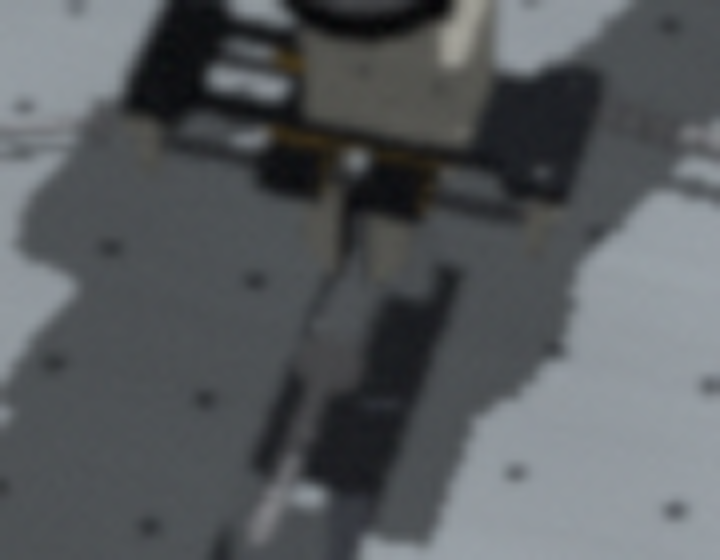

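The scene camera and the wrist camera agree. The fingertips end about 33 mm short of the reported TCP, at z≈75 instead of 42, so the fingers closed in the air above the handle. I'll open, go down another 31 mm while watching the force, and close.

```bash
python3 -m pendant '{"dp":[[0,0,-0.005],[0,0,-0.005],[0,0,-0.005],[0,0,-0.005],[0,0,-0.005],[0,0,-0.005]],"rotation":[[0,0,0],[0,0,0],[0,0,0],[0,0,0],[0,0,0],[0,0,0]]}' 0.06
python3 -m pendant '{"dp":[[0,0,0.015],[0,0,0.025],[0,0,0.03],[0,0,0.036],[0,0,0.036]],"rotation":[[0,0,0],[0,0,0],[0,0,0],[0,0,0],[0,0,0]]}'
python3 -m pendant '{"dp":[[0,0,0],[0,0,0],[0,0,0],[0,0,0],[0,0,0],[0,0,0],[0,0,0]],"rotation":[[0,0,0],[0,0,0],[0,0,0],[0,0,0],[0,0,0],[0,0,0],[0,0,0]]}' 0.005
```

```text
time: 4.18
tool_pos: [514.8, -10.3, 46.6]
tcp_rot: [3.142, 0.0, 0.01]
contact_force: [0.2, 0.7, -0.1]
grip_width: 59.5
finger_force: 0.0
time: 4.8
tool_pos: [514.6, -10.3, 10.2]
tcp_rot: [-3.142, 0.001, 0.01]
contact_force: [-0.4, 0.1, 0.1]
grip_width: 60.0
finger_force: 0.0
time: 5.68
tool_pos: [514.9, -10.3, 10.7]
tcp_rot: [3.142, -0.0, 0.01]
contact_force: [-0.1, -0.4, 2.3]
grip_width: 19.6
finger_force: 30.0
```

Gripped at 19.6 mm with 30 N. Next I lift and then move to a viewing pose beside the tube mouth.

```bash
python3 -m pendant '{"dp":[[0,0,-0.01],[0,0,-0.03],[0,0,-0.06],[0,0,-0.11],[0,-0.02,-0.165],[0,-0.06,-0.215],[0,-0.11,-0.265],[0,-0.16,-0.315]],"rotation":[[0,0,0],[0,0,0],[0,0,0],[0,0,0],[0,0,0],[0,0,0],[0,0,0],[0,0,0]]}'
python3 -m pendant '{"dp":[[0,-0.04,0],[0,-0.04,0],[0,-0.04,0],[0,-0.04,0]],"rotation":[[0,0,0],[0,0,0],[0,0,0],[0,0,0]]}'
python3 -c "
from h import *
cap('wrist','w3'); print(get_obs()['tool_pos'])"
python3 -m pendant '{"dp":[[0,-0.05,0],[0,-0.1,0],[0,-0.15,0],[0,-0.15,0],[0,-0.15,0],[0,-0.15,0]],"rotation":[[0,0,0],[0,0,0],[0,0,0],[0,0,0],[0,0,0],[0,0,0]]}'
python3 -c "
from h import *
a=load('w3'); b=cap('wrist','w4'); print(get_obs()['tool_pos'])
v=np.hstack([a['pixels'][:,20:420],b['pixels'][:,220:620]]); cv2.imwrite('pics/v34.png',v[:,:,::-1])
for n in (a,b): print(proj(n,[[612,286,120]]), proj({**n,'pose':n['T_tool_cam']},[[50,0,-49.3],[149,0,-49.3]]))"
```

```text
time: 6.68
tool_pos: [512.6, 138.1, 314.9]
tcp_rot: [3.141, -0.0, 0.009]
contact_force: [0.8, 0.0, -3.1]
grip_width: 19.5
finger_force: 30.0
time: 7.18
tool_pos: [512.9, 175.9, 312.6]
tcp_rot: [3.141, 0.001, 0.008]
contact_force: [-0.2, 0.3, -2.8]
grip_width: 19.7
finger_force: 30.0
[513.00993388 175.91213701 312.68949011]
time: 7.98
tool_pos: [512.0, 325.5, 313.2]
tcp_rot: [3.141, -0.0, 0.008]
contact_force: [-0.3, 0.2, -3.0]
grip_width: 19.6
finger_force: 30.0
[511.95733642 325.58349672 313.24447173]
[[224.56832709  85.08826465]] [[316.71032252 175.47292413]
 [316.9261571  -85.6248519 ]]
[[350.98541962  85.91871005]] [[316.70977592 175.47087872]
 [316.9255649  -85.62664003]]
```

View pics/v34.png

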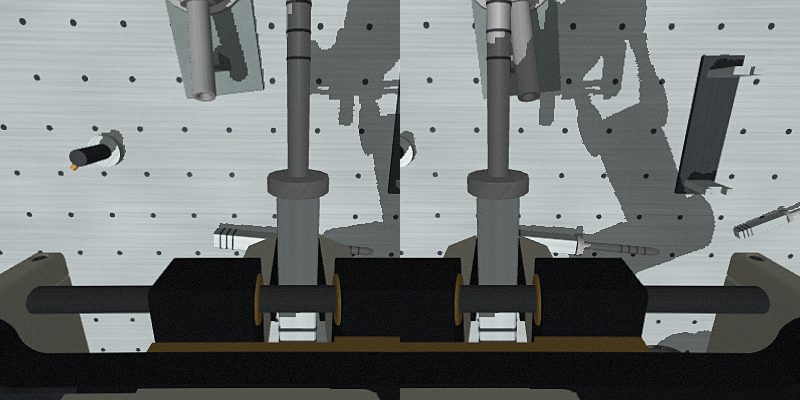

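Rod held straight. Tube mouth at about (225,96) in w3 and (345,96) in w4. One enlarged view will locate the rim.

```bash
python3 -c "
from h import *
a=load('w3')['pixels'][0:110,190:260]; b=load('w4')['pixels'][0:110,310:380]
cv2.imwrite('pics/mouth.png',cv2.resize(np.hstack([a,b]),(700,550),interpolation=cv2.INTER_CUBIC)[:,:,::-1])"
```

```text
(no output)
```

View pics/mouth.png

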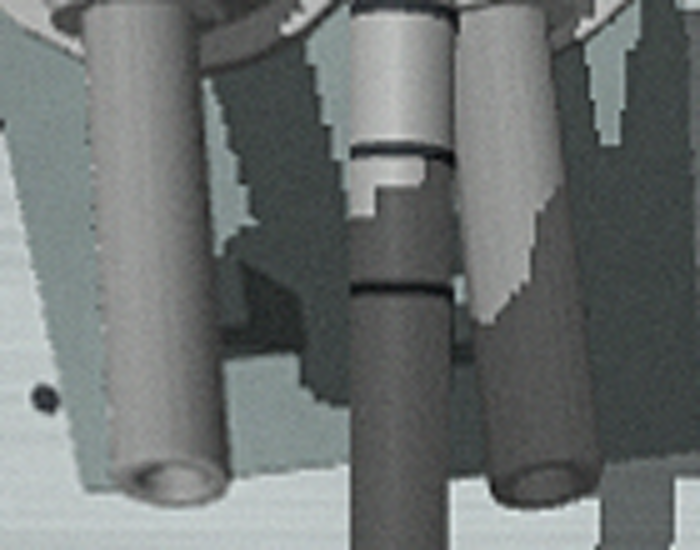

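```bash
cat > m.py <<'E'
from h import *
a,b,t=load('w3'),load('w4'),load('top0')
q=lambda c0,x,y:(c0+(x+.5)/5-.5,(y+.5)/5-.5)
m=[(a,q(190,172,482)),(b,q(310-70,545.5,482.5))]
A=np.zeros((3,3));B=np.zeros(3)
for c,uv in m:
    o,d=rays(c,[uv]); d=d[0]/np.linalg.norm(d); P=np.eye(3)-np.outer(d,d); A+=P;B+=P@o
M=np.linalg.solve(A,B); print('mouth 2-view',M.round(1)); 
for c,uv in m: print(' on z=120',onz(c,[uv],120)[0].round(1), 'reproj',(proj(c,M)[0]-uv).round(1))
N=[]
for c,p in [(a,[q(190,143.5,50),q(190,165.5,400)]),(b,[q(240,503,50),q(240,543,400)])]:
    _,d=rays(c,p); N.append(np.cross(*d)); N[-1]/=np.linalg.norm(N[-1])
ax=np.cross(*N); ax/=np.linalg.norm(ax); ax*=np.sign(ax[0]); print('axis',ax,'yaw',np.arctan2(ax[1],ax[0]),'down deg',np.degrees(-np.arcsin(ax[2])))
# yaw from each view with 25deg slope imposed
for n in N:
    f=lambda y:n@[np.cos(y)*np.cos(.4363),np.sin(y)*np.cos(.4363),-np.sin(.4363)]
    from scipy.optimize import brentq; print('yaw@25',brentq(f,-.8,.8))
g=cv2.cvtColor(t['pixels'],cv2.COLOR_RGB2GRAY)
print('top mouth',onz(t,[(209,172)],120)[0].round(1))
cs=cv2.HoughCircles(cv2.resize(g[80:145,165:245],None,fx=8,fy=8,interpolation=2),cv2.HOUGH_GRADIENT,2,400,param1=60,param2=20,minRadius=180,maxRadius=250)
if cs is not None:
    x,y,r=cs[0,0]; u=(165+x/8-.4,80+y/8-.4); D=onz(t,[u],152)[0]; print('drum',u,r/8,D.round(1),'yaw from mouth',np.arctan2(D[1]-M[1],D[0]-M[0]),'dist',np.hypot(*(D-M)[:2]))
E
python3 m.py
```

```text
mouth 2-view [600.2 288.1 118.8]
 on z=120 [599.8 287.8 120. ] reproj [-0.  -0.3]
 on z=120 [600.6 288.2 120. ] reproj [-0.   0.3]
axis [ 0.89653612  0.10366463 -0.43066998] yaw 0.11511673392158105 down deg 25.510086103572107
yaw@25 0.11189342412504034
yaw@25 0.11625056655022084
top mouth [606.1 286.  120. ]
```

Mouth at (600,288,120) with yaw 0.115 and a slope of 25.5°, which matches the given 25°. Next: the rod's pose in the tool.

Run:
```python
from h import *
for n in ('w3','w4'):
    c=load(n); c['pose']=np.array(c['T_tool_cam']); g=cv2.GaussianBlur(cv2.cvtColor(c['pixels'],cv2.COLOR_RGB2GRAY),(3,3),0).astype(float)
    def edges(r,lo,mid,hi):
        d=np.abs(np.diff(g[r])); l=lo+d[lo:mid].argmax()+.5; h=mid+d[mid:hi].argmax()+.5; return l,h
    for nm,rs,(lo,mid,hi) in [('rod',range(70,165,15),(300,319,340)),('handle',range(205,232,8),(290,319,348)),('collar',range(176,192,4),(275,319,360))]:
        for r in rs:
            l,h=edges(r,lo,mid,hi); P=onz(c,[(l,r),(h,r),((l+h)/2,r)],-49.3)
            print(n,nm,r,l,h,'w',np.round(P[1,1]-P[0,1],1),'c',P[2,:2].round(1))
    print('collar column',[int(x) for x in g[160:205:1,319]])
```

```text
w3 rod 70 306.5 329.5 w 9.8 c [96.3  0.5]
w3 rod 85 306.5 329.5 w 10.0 c [90.3  0.5]
w3 rod 100 306.5 329.5 w 10.1 c [84.1  0.5]
w3 rod 115 306.5 328.5 w 9.8 c [77.8  0.3]
w3 rod 130 306.5 334.5 w 12.7 c [71.2  1.7]
w3 rod 145 307.5 328.5 w 9.7 c [64.4  0.6]
w3 rod 160 307.5 328.5 w 9.8 c [57.4  0.6]
w3 handle 205 296.5 339.5 w 21.1 c [35.1  0.6]
w3 handle 213 296.5 339.5 w 21.3 c [30.9  0.7]
w3 handle 221 296.5 338.5 w 21.0 c [26.6  0.4]
w3 handle 229 295.5 338.5 w 21.7 c [22.3  0.2]
w3 collar 176 287.5 348.5 w 29.1 c [49.7  0.6]
w3 collar 180 286.5 348.5 w 29.7 c [47.8  0.4]
w3 collar 184 286.5 348.5 w 29.8 c [45.8  0.4]
w3 collar 188 286.5 348.5 w 29.9 c [43.8  0.4]
collar column [91, 92, 92, 91, 91, 92, 92, 92, 91, 92, 92, 90, 88, 88, 89, 89, 86, 77, 68, 66, 66, 68, 73, 85, 89, 87, 88, 89, 89, 89, 89, 88, 88, 88, 89, 88, 87, 86, 84, 88, 97, 100, 100, 101, 100]
w4 rod 70 306.5 329.5 w 9.8 c [96.3  0.5]
w4 rod 85 306.5 337.5 w 13.5 c [90.3  2.3]
w4 rod 100 306.5 329.5 w 10.1 c [84.1  0.5]
w4 rod 115 306.5 328.5 w 9.8 c [77.8  0.3]
w4 rod 130 306.5 337.5 w 14.1 c [71.2  2.4]
w4 rod 145 307.5 328.5 w 9.7 c [64.4  0.6]
w4 rod 160 307.5 328.5 w 9.8 c [57.4  0.6]
w4 handle 205 296.5 339.5 w 21.1 c [35.1  0.6]
w4 handle 213 296.5 339.5 w 21.3 c [30.9  0.7]
w4 handle 221 296.5 338.5 w 21.0 c [26.6  0.4]
w4 handle 229 296.5 338.5 w 21.2 c [22.3  0.4]
w4 collar 176 287.5 348.5 w 29.1 c [49.7  0.6]
w4 collar 180 286.5 348.5 w 29.7 c [47.8  0.4]
w4 collar 184 286.5 348.5 w 29.8 c [45.8  0.4]
w4 collar 188 286.5 348.5 w 29.9 c [43.8  0.4]
collar column [90, 90, 89, 89, 89, 88, 88, 90, 90, 90, 90, 90, 90, 90, 90, 91, 86, 74, 66, 67, 68, 68, 75, 88, 92, 88, 87, 87, 88, 90, 90, 90, 89, 89, 88, 88, 87, 85, 83, 87, 98, 101, 100, 100, 101]
```

```bash
cat >> h.py <<'E'
M=np.array([600.2,288.1,119.7]); YAW=0.115; DN=np.radians(25); XS=50.0
def ins(s,xs=None,dM=(0,0,0)):
    Rm=tool(YAW,DN); ax=Rm.apply([1,0,0]); return M+dM-s*ax-Rm.apply([xs or XS,.5,-49.3]),Rm
def rodpose(xs=None):
    o=get_obs(); Rm=R.from_euler('xyz',o['tcp_rot']); st=o['tool_pos']+Rm.apply([xs or XS,.5,-49.3]); x=Rm.apply([1,0,0])
    T=tool(YAW,DN); return T.inv().apply(st-M),T.inv().apply(st+100*x-M)
E
python3 - <<'E'
from h import *
c=load('w3'); c['pose']=np.array(c['T_tool_cam'])
print(onz(c,[(319,182.5),(319,198.5)],-64.3)[:,0])
for s in (200,150): p,Rm=ins(s); print(p.round(1)); to(p,Rm)
E
```

```text
[50.58442718 43.36951146]
[354.4 260.2 180.7]
dp [-0.1581, 0.0641, 0.1325] rot [-0.0232, -0.4362, -0.1056] |d| 0.216 deg 25.8
[399.4 265.4 159.5]
dp [-0.1131, 0.0593, 0.1537] rot [-0.0232, -0.4362, -0.1056] |d| 0.2 deg 25.8
```

```bash
sed -i 's/XS=50.0/XS=50.3/' h.py; python3 -m pendant '{"dp":[[-0.04,0.02,0],[-0.08,0.04,0.03],[-0.122,0.06,0.07],[-0.122,0.06,0.11],[-0.122,0.06,0.1495],[-0.122,0.06,0.1495],[-0.122,0.06,0.1495],[-0.122,0.06,0.1495]],"rotation":[[-0.003,-0.08,-0.02],[-0.007,-0.16,-0.04],[-0.012,-0.25,-0.06],[-0.018,-0.34,-0.08],[-0.023,-0.436,-0.1056],[-0.023,-0.436,-0.1056],[-0.023,-0.436,-0.1056],[-0.023,-0.436,-0.1056]]}'
python3 - <<'E'
from h import *
print([x.round(1) for x in rodpose()])
p,Rm=ins(115); to(p,Rm)
E
```

```text
time: 9.02
tool_pos: [390.9, 266.1, 165.9]
tcp_rot: [-3.14, 0.431, 0.118]
contact_force: [-0.3, 1.1, -2.6]
grip_width: 19.6
finger_force: 30.0
[array([-160.2,   -1.8,   -2.5]), array([-60.2,  -2. ,  -3.1])]
dp [0.0449, 0.0018, 0.0025] rot [-0.0006, -0.0057, 0.0024] |d| 0.045 deg 0.4
```

```bash
python3 -m pendant '{"dp":[[0.02,0.0018,0.0025],[0.045,0.0018,0.0025],[0.045,0.0018,0.0025],[0.045,0.0018,0.0025]],"rotation":[[-0.0006,-0.0057,0.0024],[-0.0006,-0.0057,0.0024],[-0.0006,-0.0057,0.0024],[-0.0006,-0.0057,0.0024]]}'
python3 - <<'E'
from h import *
print([x.round(1) for x in rodpose()])
s=cap('scene','s5'); t=cap('top','t5')
o=get_obs(); Rm=R.from_euler('xyz',o['tcp_rot']); ti=o['tool_pos']+Rm.apply([XS+100,.5,-49.3])
for c in (s,t): print('tip',proj(c,ti)[0].round(1),'mouth',proj(c,M)[0].round(1))
def crop(c,n=28):
    u=proj(c,(ti+M)/2)[0].astype(int); print(u-n); return cv2.resize(c['pixels'][u[1]-n:u[1]+n,u[0]-n:u[0]+n],(400,400),interpolation=2)
cv2.imwrite('pics/st5.png',np.hstack([crop(s),crop(t)])[:,:,::-1])
p,Rm=ins(90); to(p,Rm)
E
```

```text
time: 9.52
tool_pos: [429.5, 268.9, 143.6]
tcp_rot: [3.141, 0.44, 0.115]
contact_force: [-0.1, 0.2, -2.6]
grip_width: 19.8
finger_force: 30.0
[array([-115.2,   -0. ,    1.8]), array([-15.2,  -0. ,   2.2])]
tip [398.4 217.9] mouth [397.9 222.3]
tip [208.4 179. ] mouth [208.2 174.1]
[370 192]
[180 148]
dp [0.0254, -0.0, -0.002] rot [0.001, 0.0041, 0.0001] |d| 0.025 deg 0.2
```

View pics/st5.png

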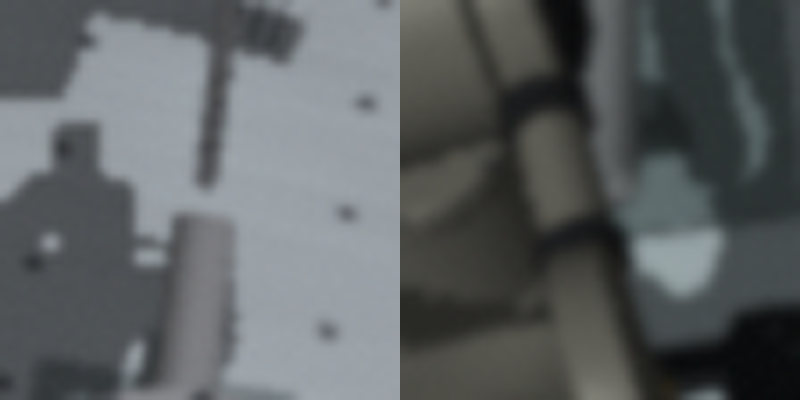

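The rod tip at scene (398.9,218.2) is in line with the tube, whose mouth is at (398.4,222.4). I'll feed in gently.

```bash
python3 -m pendant '{"dp":[[0.005,0,-0.0015],[0.01,0,-0.0015],[0.015,0,-0.0015],[0.02,0,-0.0015],[0.025,0,-0.0015],[0.025,0,-0.0015]],"rotation":[[0.001,0.003,0],[0.001,0.003,0],[0.001,0.003,0],[0.001,0.003,0],[0.001,0.003,0],[0.001,0.003,0]]}'
python3 - <<'E'
from h import *
for i in range(1):
    o=get_obs(); print([x.round(1) for x in rodpose()], tool(YAW,DN).inv().apply(o['contact_force']).round(1),o['moment'].round(2))
p,Rm=ins(40); to(p,Rm)
E
```

```text
time: 10.38
tool_pos: [453.1, 271.3, 132.4]
tcp_rot: [3.141, 0.44, 0.114]
contact_force: [1.2, -0.1, -2.7]
grip_width: 19.9
finger_force: 30.0
[array([-89.1,   0.4,   1.9]), array([10.9,  0.4,  2.2])] [2.2 0.3 1.9] [ 0.04 -0.42 -0.01]
dp [0.0493, -0.0004, -0.0019] rot [0.0002, 0.0032, -0.0007] |d| 0.049 deg 0.2
```

```bash
python3 -m pendant '{"dp":[[0.008,0,-0.001],[0.016,0,-0.001],[0.024,0,-0.001],[0.032,0,-0.001],[0.04,0,-0.001],[0.048,0,-0.001],[0.048,0,-0.001]],"rotation":[[0,0.002,0],[0,0.002,0],[0,0.002,0],[0,0.002,0],[0,0.002,0],[0,0.002,0],[0,0.002,0]]}'
python3 - <<'E'
from h import *
o=get_obs(); print([x.round(1) for x in rodpose()], tool(YAW,DN).inv().apply(o['contact_force']).round(1),o['moment'].round(2))
p,Rm=ins(0); to(p,Rm)
E
```

```text
time: 11.25
tool_pos: [496.8, 276.2, 112.7]
tcp_rot: [3.141, 0.438, 0.114]
contact_force: [-0.6, -1.2, -3.2]
grip_width: 19.8
finger_force: 30.0
[array([-41. ,   0.5,   1.1]), array([59. ,  0.5,  1.2])] [0.7 1.2 3.2] [-0.01 -0.39  0.  ]
dp [0.0411, -0.0005, -0.0011] rot [0.0002, 0.0013, -0.0007] |d| 0.041 deg 0.1
```

```bash
python3 -m pendant '{"dp":[[0.008,0,-0.001],[0.016,0,-0.001],[0.024,0,-0.001],[0.032,0,-0.001],[0.036,0,-0.001],[0.038,0,-0.001],[0.038,0,-0.001]],"rotation":[[0,0.001,0],[0,0.001,0],[0,0.001,0],[0,0.001,0],[0,0.001,0],[0,0.001,0],[0,0.001,0]]}'
python3 - <<'E'
from h import *
o=get_obs(); print([x.round(1) for x in rodpose()], tool(YAW,DN).inv().apply(o['contact_force']).round(1),o['moment'].round(2))
E
python3 -m pendant '{"dp":[[0.0015,0,0],[0.003,0,0],[0.003,0,0]],"rotation":[[0,0,0],[0,0,0],[0,0,0]]}'
python3 - <<'E'
from h import *
o=get_obs(); print([x.round(1) for x in rodpose()], tool(YAW,DN).inv().apply(o['contact_force']).round(1),o['moment'].round(2))
E
```

```text
time: 12.12
tool_pos: [531.1, 280.3, 98.1]
tcp_rot: [3.141, 0.436, 0.115]
contact_force: [0.4, -0.1, -3.2]
grip_width: 19.8
finger_force: 30.0
[array([-3.6,  0.3, -0.3]), array([96.4,  0.4, -0.3])] [1.7 0.1 2.8] [ 0.11 -0.42  0.01]
time: 12.5
tool_pos: [533.5, 280.6, 97.0]
tcp_rot: [3.141, 0.437, 0.115]
contact_force: [-1.4, -0.5, -0.6]
grip_width: 19.8
finger_force: 30.0
[array([-0.9,  0.3, -0.3]), array([99.1,  0.3, -0.3])] [-1.1  0.4  1.1] [-0.02 -0.05  0.03]
```

```bash
for i in 1 2; do python3 -m pendant '{"dp":[[0.0015,0,0],[0.0015,0,0]],"rotation":[[0,0,0],[0,0,0]]}' >/dev/null
python3 - <<'E'
from h import *
o=get_obs(); print([x.round(1) for x in rodpose()], tool(YAW,DN).inv().apply(o['contact_force']).round(1),o['moment'].round(2))
E
done
```

```text
[array([-0.9,  0.3, -0.2]), array([99.1,  0.3,  0.2])] [-8.   1.7  0.6] [-0.29  0.98  0.05]
[array([-0.8,  0.3, -0.1]), array([99.2,  0.3,  0.6])] [-16.2   2.2  -0.4] [-0.45  1.91  0.16]
```

It has come to a hard stop within 1 mm of the predicted seat: 16 N and no further motion. I'll hold briefly, then draw it out.

```bash
python3 -m pendant '{"dp":[[0.001,0,0],[0.001,0,0],[0.001,0,0]],"rotation":[[0,0,0],[0,0,0],[0,0,0]]}'
python3 -m pendant '{"dp":[[-0.004,0,0],[-0.012,0,0],[-0.025,0,0],[-0.04,0,0],[-0.055,0,0],[-0.07,0,0],[-0.085,0,0],[-0.095,0,0]],"rotation":[[0,0,0],[0,0,0],[0,0,0],[0,0,0],[0,0,0],[0,0,0],[0,0,0],[0,0,0]]}'
python3 - <<'E'
from h import *
o=get_obs(); print([x.round(1) for x in rodpose()], tool(YAW,DN).inv().apply(o['contact_force']).round(1),o['moment'].round(2))
E
```

```text
time: 13.38
tool_pos: [533.3, 280.4, 97.3]
tcp_rot: [3.14, 0.446, 0.115]
contact_force: [-17.3, -4.5, 8.2]
grip_width: 20.0
finger_force: 30.0
time: 14.38
tool_pos: [451.5, 271.2, 135.8]
tcp_rot: [3.141, 0.435, 0.115]
contact_force: [-0.2, -0.0, -2.3]
grip_width: 19.6
finger_force: 30.0
[array([-92.2,   0.3,  -0.7]), array([ 7.8,  0.3, -0.8])] [0.8 0.  2.2] [ 0.07 -0.43  0.02]
```

```bash
python3 -m pendant '{"dp":[[-0.02,0,0],[-0.045,0,0],[-0.06,0,-0.02],[-0.06,0,-0.07],[-0.06,0,-0.12],[-0.06,0,-0.15],[-0.06,0,-0.15]],"rotation":[[0,0,0],[0,0,0],[0,0,0],[0,0.1,0],[0,0.25,0],[0,0.43,0],[0,0.43,0]]}'
cat >> h.py <<'E'
W=np.array([587,-316.5,62.]); AZ=-0.495
def show(h): 
    Rm=tool(AZ); return W+[0,0,h]-Rm.apply([XS+100,.5,-49.3]),Rm
E
python3 - <<'E'
from h import *
print([x.round(1) for x in rodpose()])
p,Rm=show(190); print(p.round(1)); to(p,Rm)
E
```

```text
time: 15.25
tool_pos: [460.0, 272.8, 300.3]
tcp_rot: [-3.14, -0.0, 0.116]
contact_force: [0.0, 0.9, -3.5]
grip_width: 19.9
finger_force: 30.0
[array([-179.4,   -0.3, -170.1]), array([ -88.8,   -0.4, -212.3])]
[ 455.  -244.7  202.7]
dp [-0.0649, 0.5135, 0.0967] rot [-0.0018, 0.0003, 0.6109] |d| 0.527 deg 35.0
```

```bash
python3 -m pendant '{"dp":[[-0.004,0.03,0],[-0.01,0.08,0],[-0.018,0.14,0],[-0.025,0.2,0],[-0.033,0.26,0],[-0.04,0.32,0],[-0.048,0.38,0],[-0.055,0.44,0]],"rotation":[[0,0,0.03],[0,0,0.09],[0,0,0.16],[0,0,0.23],[0,0,0.3],[0,0,0.37],[0,0,0.44],[0,0,0.52]]}'
python3 - <<'E'
from h import *
p,Rm=show(190); to(p,Rm)
E
```

```text
time: 16.25
tool_pos: [455.3, -172.8, 294.7]
tcp_rot: [3.14, 0.012, -0.409]
contact_force: [1.0, 0.7, -1.6]
grip_width: 19.5
finger_force: 30.0
dp [0.0294, 0.066, 0.0918] rot [0.0019, 0.0123, 0.0864] |d| 0.117 deg 5.0
```

```bash
python3 -m pendant '{"dp":[[0.015,0.033,0.02],[0.029,0.066,0.05],[0.029,0.066,0.08],[0.029,0.066,0.092],[0.029,0.066,0.092],[0.029,0.066,0.092]],"rotation":[[0,0,0.04],[0,0,0.08],[0,0,0.086],[0,0,0.086],[0,0,0.086],[0,0,0.086]]}'
python3 - <<'E'
from h import *
# wrist check of the window and rod, from here
c=cap('wrist','w6'); g=cv2.cvtColor(c['pixels'],cv2.COLOR_RGB2GRAY)
print('window px pred',proj(c,W)[0].round(1)); print('rod tip pred',proj({**c,'pose':c['T_tool_cam']},[[150.3,.5,-49.3],[50.3,.5,-49.3]]).round(1))
t=cap('top','t6'); print('top: win',proj(t,W)[0].round(1)); 
o=get_obs(); Rm=R.from_euler('xyz',o['tcp_rot']); print('tip top px',proj(t,o['tool_pos']+Rm.apply([150.3,.5,-49.3]))[0].round(1),Rm.apply([1,0,0]).round(3))
r=g[140:168].mean(0); d=np.abs(np.diff(r)); print('rod edges',300+d[300:318].argmax()+.5,318+d[318:340].argmax()+.5)
p,Rm=show(40); to(p,Rm)
E
```

```text
time: 17.0
tool_pos: [457.1, -243.2, 206.0]
tcp_rot: [3.138, 0.004, -0.491]
contact_force: [0.1, -0.1, -1.8]
grip_width: 20.0
finger_force: 30.0
window px pred [319.9  29.1]
rod tip pred [[317.7 -89.4]
 [317.3 175.3]]
top: win [417.5 178.6]
tip top px [436.  163.1] [ 0.882 -0.471 -0.003]
rod edges 306.5 328.5
dp [-0.0008, 0.0016, 0.1536] rot [0.0039, 0.0029, 0.0043] |d| 0.154 deg 0.4
```

```bash
python3 -m pendant '{"dp":[[-0.001,0.001,0.03],[-0.001,0.001,0.07],[-0.001,0.001,0.11],[-0.001,0.001,0.135],[-0.001,0.001,0.147],[-0.001,0.001,0.152],[-0.001,0.001,0.152],[-0.001,0.001,0.152]],"rotation":[[0.003,0.003,0.004],[0.003,0.003,0.004],[0.003,0.003,0.004],[0.003,0.003,0.004],[0.003,0.003,0.004],[0.003,0.003,0.004],[0.003,0.003,0.004],[0.003,0.003,0.004]]}'
python3 -m pendant '{"dp":[[0,0,0],[0,0,0],[0,0,0],[0,0,0]],"rotation":[[0,0,0],[0,0,0],[0,0,0],[0,0,0]]}'
python3 - <<'E'
from h import *
o=get_obs(); Rm=R.from_euler('xyz',o['tcp_rot']); ti=o['tool_pos']+Rm.apply([150.3,.5,-49.3]); print('tip-W',(ti-W).round(1),'x',Rm.apply([1,0,0]).round(3),abs(o['dq']).max())
c=cap('wrist','w7'); g=cv2.cvtColor(c['pixels'],cv2.COLOR_RGB2GRAY)
r=g[140:168].mean(0); d=np.abs(np.diff(r)); print('rod edges',300+d[300:318].argmax()+.5,318+d[318:340].argmax()+.5,g[160:205:3,319].tolist())
# where the tip is in scene and top, against the picture: row/column profile of bright glass
for n in('scene','top'):
    c=cap(n,n+'7'); print(n,'tip',proj(c,ti)[0].round(1),'win',proj(c,W)[0].round(1))
    u=proj(c,W)[0].round().astype(int); gg=cv2.cvtColor(c['pixels'],cv2.COLOR_RGB2GRAY)[u[1]-14:u[1]+12:1,u[0]-14:u[0]+15:2]; print(u,'rows from',u[1]-14); print(gg)
E
```

```text
time: 18.1
tool_pos: [454.9, -244.3, 54.2]
tcp_rot: [3.141, -0.0, -0.495]
contact_force: [0.1, -0.9, -2.4]
grip_width: 19.7
finger_force: 30.0
time: 18.6
tool_pos: [454.3, -243.9, 53.2]
tcp_rot: [3.141, 0.002, -0.495]
contact_force: [-0.3, 0.3, -2.4]
grip_width: 20.0
finger_force: 30.0
tip-W [-0.6  0.8 40.2] x [ 0.88  -0.475 -0.002] 0.0014865632893746215
rod edges 306.5 328.5 [106, 106, 105, 106, 111, 107, 76, 82, 108, 103, 104, 103, 99, 97, 123]
scene tip [224.6 182.3] win [226.1 190.3]
[226 190] rows from 176
[[148 139 151 149 150 150 150 149 146 127  84  71  70  71  80]
 [151 150 151 151 150 151 151 146 128  93  70  68  74  79  84]
 [151 152 152 152 151 151 149 131  96  73  65  70  85  95  84]
 [150 150 152 152 152 149 140 106  75  66  66  77 109 123  86]
 [147 145 141 141 142 139 111  84  72  63  68  77 118 115  77]
 [148 136 104 104 101  99  74  76  63  45  48  54  79  72  51]
 [148 116  53  53  52  49  41  65  48  23  24  23  31  29  25]
 [147  97  19  17  18  19  32  50  43  30  15   7   7  11  15]
 [148  81  10   8  13  35  59  73  72  56  34  12   8   8  12]
 [147  72   7  1
[... 2058 characters left out ...]
4  16]
 [  7  18  72  93 108  83  46  51  55  64 102 114  83  43  13]
 [  7  15  63  80  85  55  37  56  60  58  90 111  80  40  12]
 [  7  12  47  56  51  31  41  64  65  59  82 107  74  37  10]
 [  6  12  31  32  25  25  52  70  69  63  76  93  66  32   6]
 [  7  10  17  18  17  29  62  74  71  65  62  71  56  23   6]
 [  7   9  14  15  16  40  71  78  75  65  48  55  47  18   7]
 [  6  11  14  17  23  54  78  81  77  63  48  55  45  20  10]
 [  6  12  15  19  30  65  84  83  79  59  52  59  52  33  15]
 [  8  13  17  21  44  76  87  85  78  56  60  64  58  47  28]
 [ 11  15  19  24  56  85  89  87  75  53  67  69  64  55  41]
 [ 12  15  20  33  70  90  91  88  70  58  73  73  67  62  52]]
```

The overhead picture shows the tip ending at about (420,177), within a pixel of the predicted (420.8,176.2). It is centred over the window, 40 mm up, level and at rest, so I'm handing in.

```bash
python3 -c "
from plant import workorder
print(workorder.close_job())"
```

```text
the job is handed in; nothing more can be done
None
```

The job is handed in at about 19 s. The rod went in until its collar stopped at the mouth, came fully out, and is held level about 40 mm above the window centre; the hand-in returned no verdict.

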